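# Fit the second spring on the cheese press

### The arm

A 6-joint arm with a two-finger parallel gripper is mounted at the origin on the work surface. World frame = base frame: x ahead of the robot, y to its left, z up, the work surface at z = 0. Lengths are in mm, angles in rad, forces in N, time in s.
With the tool pointing down it reaches from about 375 to 975 mm from the base axis. Payload 3.8 kg.
Tool frame: the origin (TCP) lies midway between the tips of the shut fingers; the grasp point (between the pads) lies 19 mm behind it; z points along the fingers, y is the line along which they close (so a half turn about z gives the same grasp; the last joint's range is limited). The gripper opens to 85 mm and grips with 20 to 120 N. Pads are 22 mm wide; open, the fingers measure 114 mm over their backs; the gripper's body (76 mm by 85 mm) begins 54 mm behind the grasp point. The pads swing forward as they close: fully open they stand 13 mm farther back than shut.
Start: joints at [-1.231, 0.264, 1.604, -0, 1.274, -0.037], TCP at [248.358, -627.643, 231.28] pointing down, gripper open.
Joint ranges: [-2.63, 2.63], [-0.94, 2.18], [0.31, 2.57], [-1.31, 4.45], [0, 2.66], [-2.55, 2.55]. Speed limits (rad/s): [2.57, 2.57, 3.14, 3.14, 3.14, 3.14].

### API

Orientations are given as [roll, pitch, yaw] about the fixed x, y, z axes, in that order (R = Rz(yaw) Ry(pitch) Rx(roll)).
In Python, from cell import ctrl gives the robot as it stands. The module is installed in compiled form; this text tells all that it offers.
- The arm moves only by the tool carry_out, never from a script. Its argument "deltas" is a list of rows, each a list of 6 numbers: the shift along the tool's x, y, z in mm, then the turn, a rotation vector about the tool's x, y, z in rad. In form: [[tx, ty, tz, rx, ry, rz], ...]. A call has exactly 10 rows; each row is the pose to reach, as a shift and turn from the pose commanded when the call began, along the tool's axes at that moment; what a row does not reach only later rows make up. A row lasts 1/10 s, in which the tool goes at most 50 mm and 8.59 degrees, less where a joint would pass 70% of its speed; a pose out of reach is approached as far as the arm can. A call with a gripper value outside its range is refused whole. "claw" is the gripper command: -1 is shut, 1 is fully open, values between are in proportion, set as the call begins (left out, the last holds). The fingers move at their own pace and stop on an object; "newtons" is the grip in N (left out, the last holds). Time passes only in rows, so rows that repeat a pose let the fingers close, or fill a call up. It gives the time, the measured TCP pose, the force, the opening and the grip force at its end, in the units of the state.
- ctrl.read_state(): the state, without advancing time (a new reading comes with each control period).
- ctrl.read_camera(name): name is "scene" or "top"; returns a dict with "img" (480x640x3 uint8, red, green, blue), "intrinsics" (3x3 intrinsics, pixels), "rvec" (rotation vector, rad) and "tvec" (3), from world to camera coordinates, as OpenCV has them. Camera axes: x right, y down, z forward; pixel columns grow to the right and rows downward; lengths in mm; the calibration is good to about 2 mm. A picture is of the moment at which its call begins. There is no depth.
- ctrl.job_done(): hands the job in; it is judged then, once.
The state is a dict: "t": time; "joint_pos": joint angles; "joint_vel": joint speeds; "effort": joint torques, N m; "position": TCP position; "ee_rot": TCP orientation; "wrist_force": force on the tool from outside, world axes, zero at the start; "torque": the same for the moment, N m; "finger_gap": opening from 0.0 (shut) to 1.0 (fully open); "finger_force": force on a finger pad.
Only numpy, scipy, OpenCV 4.12 (cv2) and the standard library are available. Lean on these libraries where they do the work, as an engineer would, in place of code of your own. Each camera call takes 0.05 s, during which the arm holds its last target. There are 200 camera calls.

### The job

The cheese press by the sink is being set up: one rod already has its spring and hand nut, the other is bare. Thread the loose coil spring down over the bare rod, without forcing it (twist it a little whenever the coils snag on the thread), until it sits fully home on the pressure plate, and let it go. Leave the other things on the worktop where they are.

Things in the scene. Friction and masses are not known exactly. Their poses are not given: they have to be found in the camera images.
- spring_mid (a point): Centre (on the axis, half-way up) of the loose steel compression spring, which stands upright on the worktop: 90 mm long, 29 mm outside, 22 mm inside, 3.5 mm wire, coils 11.5 mm apart, ends flat and alike, 55 g, stiff. z: its axis, up. Grip it across, by the upper part (15 to 35 mm above this point), as the rod will come up through it.
- rod_tip (a point): Centre of the upper end of the press's bare rod (z up), 174 mm above the worktop. The rod is dark steel, upright, 17.5 mm across its coarse thread (top 60 mm; 15 mm below), its end tapering to 4 mm over the last 8 mm. It stands 106 mm out of the pressure plate, so 16 mm out of the seated spring.
- rod_seat (a point): Where the bare rod comes out of the top of the steel pressure plate, 68 mm above the worktop, z up along the rod. A tapered boss round it, 18 mm across and 6 mm high, goes inside the spring; the spring's lower end lies on the plate, its centre then 45 mm above this point.
- fitted_nut (a point): Top of the black hand nut on the press's other rod, 182 mm above the worktop, 160 mm from the bare rod; nut 44 mm wide, 24 mm high, over a spring like the loose one. The press does not move: white tray 135 x 222 x 22 mm high, round mould in it, on that the steel pressure plate, 70 x 204 mm, long side in line with the rods.
- handnut: Loose black five-lobed hand nut for later, lying flat: 44 mm wide, 24 mm high; origin at the centre of its underside. To be left alone.
- mug: Blue mug, 82 mm across, 92 mm high, with a handle; origin at the centre of its underside. To be left alone.
- dish_brush: Wooden dish brush lying down, about 225 mm long along its x, 34 mm high; origin on its underside near the middle. To be left alone.
- soap: Green washing-up bottle, standing, 64 mm across, 190 mm high; origin at the centre of its underside. To be left alone.

How it is judged:
By the outcome, as a careful person would: the job done as asked, in the order asked, and still so for the second after the job is handed in, with the robot touching nothing.
It also fails if it takes over 48 s, if anything falls off the work surface, if the arm or the gripper's body presses on something with over 40 N, if the wrist force passes 120 N, or if a joint passes its speed limit or range.

## Working session

There is one attempt and no reset: what is moved stays moved. The work goes in short steps, Python scripts to look and compute and a tool call to move; the robot and the scene stay as the last step left them, time stands still between calls to the robot, and variables do not carry over. Pictures are saved under pics/ and viewed, at most 10 in all, crops included, and the job is handed in when it is done.

Besides the shell and the picture viewer there is one more tool, called after ">>>" as name([rows], argument=value, ...), one row to a line, values as JSON. carry_out: Moves the arm, as the interface text tells. Its arguments: {"type":"object","properties":{"deltas":{"type":"array","items":{"type":"array","items":{"type":"number"}}},"claw":{"type":"number"},"newtons":{"type":"number"}},"required":["deltas"]}

```bash
mkdir -p pics
cat > h.py <<'E'
import numpy as np, cv2
from cell import ctrl
def cam(n, save=None):
    c=ctrl.read_camera(n)
    if save: cv2.imwrite(save,cv2.cvtColor(c['img'],cv2.COLOR_RGB2BGR))
    return c
def ray(c,u,v):
    K=np.array(c['intrinsics'],float);R=cv2.Rodrigues(np.array(c['rvec'],float))[0];t=np.array(c['tvec'],float).ravel()
    d=R.T@np.linalg.inv(K)@[u,v,1]; return -R.T@t,d/np.linalg.norm(d)
def onz(c,u,v,z):
    o,d=ray(c,u,v); return o+d*(z-o[2])/d[2]
def proj(c,p):
    return cv2.projectPoints(np.array(p,float).reshape(-1,1,3),np.array(c['rvec'],float),np.array(c['tvec'],float),np.array(c['intrinsics'],float),None)[0].reshape(-1,2)
def two(a,b):
    (o1,d1),(o2,d2)=a,b
    s=np.linalg.lstsq(np.c_[d1,-d2],o2-o1,rcond=None)[0]
    p,q=o1+s[0]*d1,o2+s[1]*d2
    return (p+q)/2,np.linalg.norm(p-q)
E
python3 - <<'E'
from h import *
for n in('scene','top'):
    c=cam(n,f'pics/{n}0.png'); print(n,ray(c,320,240),c['intrinsics'][0][0])
s=ctrl.read_state();print(s['t'],s['position'],s['ee_rot'],s['finger_gap'])
E
```

```text
scene (array([1119.80061972, -650.86491372, 1312.08298249]), array([-0.4109878 ,  0.43552243, -0.80088029])) 568.4269863487785
top (array([ 478.62246896,  -13.26079373, 1126.3571572 ]), array([ 0.06526212, -0.02023003, -0.99766307])) 441.96269404493387
0.1 [ 248.13759645 -626.99022305  230.05938411] [-3.13951022e+00 -6.74459425e-05  3.76860500e-01] 1.0015938800800843
```

View pics/scene0.png

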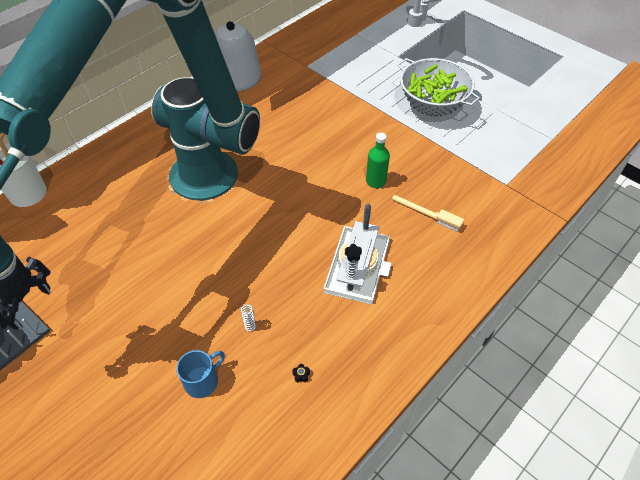

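View pics/top0.png

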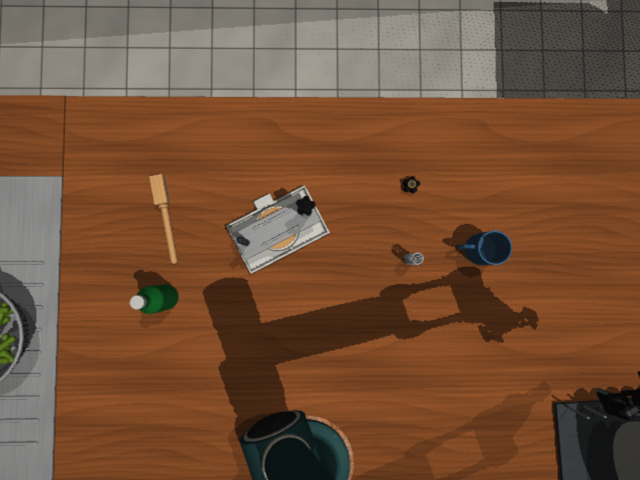

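The scene view shows the spring at (249,318), the bare rod's tip near (367,206) and the fitted nut at (353,252). In the top view they are at (415,258), (240,240) and (306,205). I'll enlarge these areas next.

Run:
```python
import cv2,numpy as np
s=cv2.imread('pics/scene0.png');t=cv2.imread('pics/top0.png')
def cr(i,u,v,w=50,h=36): return cv2.resize(i[v-h:v+h,u-w:u+w],(400,288),interpolation=cv2.INTER_NEAREST)
m=np.vstack([np.hstack([cr(s,249,318),cr(s,367,222)]),np.hstack([cr(t,415,258),cr(t,250,235)])])
cv2.imwrite('pics/crops0.png',m)
```

```text
(no output)
```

View pics/crops0.png

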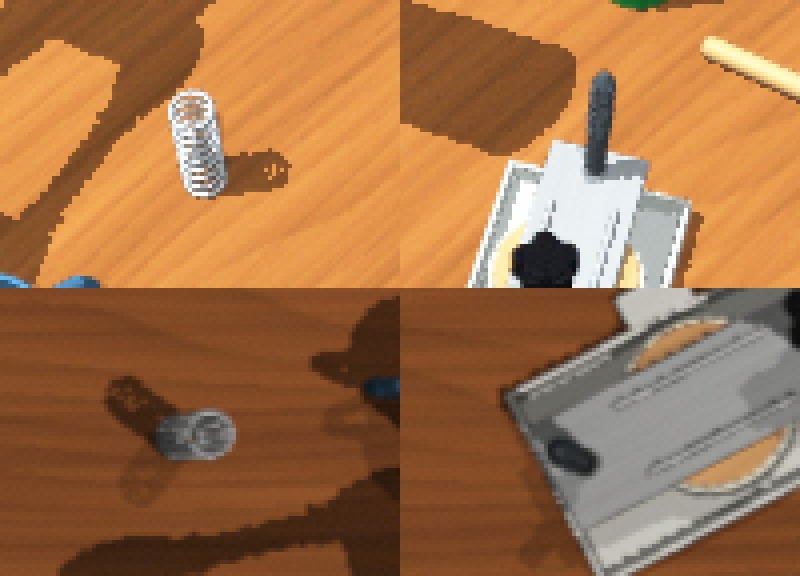

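The crops give these full-image pixels:

| Feature | Scene | Top |
|---|---|---|
| Spring top ring | (246.7,308.7) | (418.2,258.7) |
| Spring bottom ring | (251.2,328.7) | – |
| Rod tip | (367.7,205) | (239,239.5) |
| Rod base | (366,229.5) | (248,243) |

Run:
```python
from h import *
s=cam('scene');t=cam('top')
print('springtop',onz(s,246.7,308.7,90),onz(t,418.2,258.7,90),'bot',onz(s,251.2,328.7,0))
print('tip',onz(s,367.7,205,174),onz(t,239,239.5,174),'seat',onz(s,366,229.2,70),onz(t,248,243,68))
print('nut',onz(s,353.5,250,182),onz(t,306,205,182), 'soap top',onz(t,138,303,190),'mug',onz(t,490,248,92))
st=ctrl.read_state();print(st['t'],st['position'],st['ee_rot'],st['joint_pos'])
```

```text
springtop [ 506.5262374  -263.56347575   90.        ] [ 501.65103309 -265.51498543   90.        ] bot [ 513.68232928 -266.92775298    0.        ]
tip [547.97785838 137.23886475 174.        ] [542.4597289  141.69938741 174.        ] seat [549.33619521 139.23817094  70.        ] [541.12350101 137.45751777  68.        ]
nut [620.57401548  -2.16421108 182.        ] [615.90231024  -2.597154   182.        ] soap top [409.16200311 348.05913281 190.        ] mug [ 526.27240368 -436.06195482   92.        ]
0.2 [ 248.21251554 -627.21933943  230.41225456] [-3.14015139e+00 -8.85553044e-05  3.76766826e-01] [-1.23091254e+00  2.64496403e-01  1.60486069e+00  3.69685280e-05
  1.27367911e+00 -3.68939510e-02]
```

>>> carry_out([
  [15,-10,0,0,0,0],
  [52,-34,5,0,0,0],
  [95,-62,15,0,0,0],
  [138,-90,25,0,0,0],
  [181,-118,35,0,0,0],
  [224,-146,45,0,0,0],
  [267,-174,55,0,0,0],
  [310,-202,65,0,0,0],
  [350,-228,75,0,0,0],
  [372,-243,81,0,0,0],
], claw=1)

```text
t: 1.2
position: [505.8, -261.3, 149.9]
ee_rot: [-3.141, -0.001, 0.378]
wrist_force: [0.3, -0.4, -0.1]
finger_gap: 1.0
finger_force: 0.0
```

Run:
```python
from h import *
s=cam('scene','pics/s1.png');t=cam('top','pics/t1.png')
st=ctrl.read_state();print(st['t'],st['position'],st['ee_rot'],st['wrist_force'])
p=st['position'];print(proj(s,[p,[505,-264,45]]),proj(t,[p,[505,-264,45]]))
a=cv2.imread('pics/s1.png');b=cv2.imread('pics/t1.png')
cv2.imwrite('pics/m1.png',np.hstack([cv2.resize(i[v-55:v+55,u-40:u+40],(400,550),interpolation=0) for i,u,v in((a,249,300),(b,418,258))]))
```

```text
1.3 [ 506.01249374 -259.32805616  148.78764271] [-3.13815711e+00  1.71847829e-04  3.82164597e-01] [-0.8302781   0.30550654 -1.10955217]
[[245.33108141 295.0487633 ]
 [248.00124002 317.39379694]] [[421.78942815 256.1369374 ]
 [413.13769284 257.76221413]]
```

View pics/m1.png

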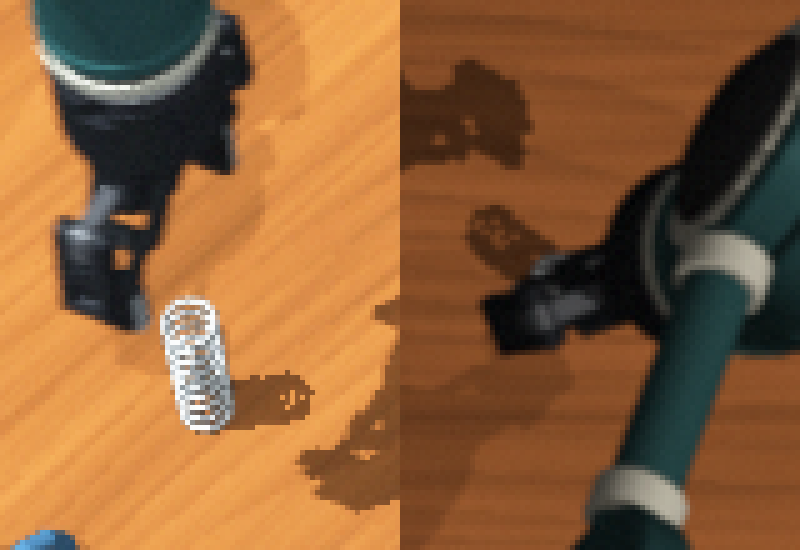

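The spring sits between the open fingers: its top ring is at about (247,309) in the scene view and the fingers straddle it. I'm going down.

>>> carry_out([
  [0.5,0,8,0,0,0],
  [0.5,0,25,0,0,0],
  [0.5,0,42,0,0,0],
  [0.5,0,59,0,0,0],
  [0.5,0,75,0,0,0],
  [0.5,0,88,0,0,0],
  [0.5,0,96,0,0,0],
  [0.5,0,100,0,0,0],
  [0.5,0,100,0,0,0],
  [0.5,0,100,0,0,0],
])

```text
t: 2.3
position: [505.8, -265.0, 50.9]
ee_rot: [3.141, -0.001, 0.377]
wrist_force: [-0.5, -0.5, 0.9]
finger_gap: 1.007
finger_force: 0.0
```

Run:
```python
from h import *
s=cam('scene','pics/s2.png')
st=ctrl.read_state();print(st['t'],st['position'],st['ee_rot'],st['wrist_force'])
a=cv2.imread('pics/s2.png')
cv2.imwrite('pics/m2.png',cv2.resize(a[265:345,200:300],(800,600),interpolation=0))
```

```text
2.35 [ 505.9333358  -265.02126597   51.07344762] [ 3.14046349e+00 -9.18447302e-04  3.76740184e-01] [0.17269406 0.18145189 0.13853814]
```

View pics/m2.png

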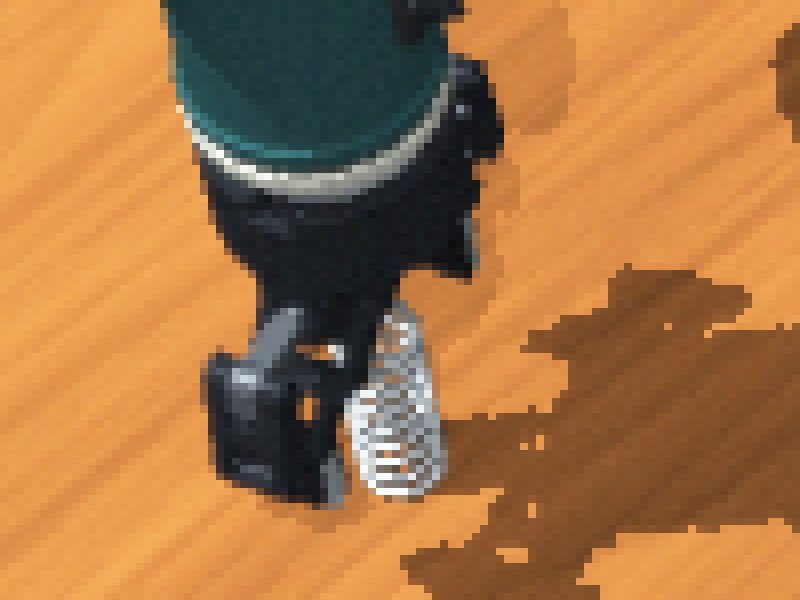

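The spring stands midway between the finger tips, which are near (335,490) and (472,275) in the crop. I'm closing the gripper.

>>> carry_out([
  [0,0,0,0,0,0],
  [0,0,0,0,0,0],
  [0,0,0,0,0,0],
  [0,0,0,0,0,0],
  [0,0,0,0,0,0],
  [0,0,0,0,0,0],
  [0,0,0,0,0,0],
  [0,0,0,0,0,0],
  [0,0,0,0,0,0],
  [0,0,0,0,0,0],
], claw=-1, newtons=40)

```text
t: 3.35
position: [505.4, -264.6, 50.4]
ee_rot: [3.141, -0.0, 0.377]
wrist_force: [-0.6, 0.8, 2.9]
finger_gap: 0.321
finger_force: 39.4
```

>>> carry_out([
  [0,0,-6,0,0,0],
  [0,0,-22,0,0,0],
  [0,0,-45,0,0,0],
  [0,0,-72,0,0,0],
  [0,0,-100,0,0,0],
  [0,0,-128,0,0,0],
  [0,0,-155,0,0,0],
  [0,0,-177,0,0,0],
  [0,0,-191,0,0,0],
  [0,0,-195,0,0,0],
])

```text
t: 4.35
position: [506.1, -265.2, 247.3]
ee_rot: [3.139, -0.002, 0.377]
wrist_force: [-0.4, -0.0, -0.7]
finger_gap: 0.32
finger_force: 39.5
```

Run:
```python
from h import *
st=ctrl.read_state();print(st['position'],st['ee_rot'],st['wrist_force'],st['finger_gap'])
d=np.array([545,139.5,245])-[505.4,-264.6,245];y=.3768
print('tx,ty',d[0]*np.cos(y)+d[1]*np.sin(y),d[0]*np.sin(y)-d[1]*np.cos(y))
```

```text
[ 506.10010255 -265.15267627  247.27813482] [ 3.13903649e+00 -1.90016841e-03  3.76779356e-01] [-0.36550795 -0.02626661 -0.66192085] 0.3204035940974434
tx,ty 185.50925573693644 -361.1804064950478
```

>>> carry_out([
  [6,-12,0,0,0,0],
  [22,-43,0,0,0,0],
  [42,-82,0,0,0,0],
  [62,-121,0,0,0,0],
  [82,-160,0,0,0,0],
  [102,-199,0,0,0,0],
  [122,-238,0,0,0,0],
  [142,-277,0,0,0,0],
  [160,-312,0,0,0,0],
  [172,-335,0,0,0,0],
])

```text
t: 5.35
position: [540.1, 113.5, 243.0]
ee_rot: [-3.14, 0.003, 0.379]
wrist_force: [-0.2, 0.1, -0.8]
finger_gap: 0.323
finger_force: 39.6
```

>>> carry_out([
  [7,-13,0,0,0,0],
  [11,-22,0,0,0,0],
  [13,-26,0,0,0,0],
  [13,-26,0,0,0,0],
  [13,-26,0,0,0,0],
  [13,-26,0,0,0,0],
  [13,-26,0,0,0,0],
  [13,-26,0,0,0,0],
  [13,-26,0,0,0,0],
  [13,-26,0,0,0,0],
])

```text
t: 6.35
position: [544.5, 139.0, 245.3]
ee_rot: [-3.142, -0.0, 0.377]
wrist_force: [0.2, 0.1, -0.2]
finger_gap: 0.322
finger_force: 39.5
```

Run:
```python
from h import *
s=cam('scene','pics/s3.png');t=cam('top','pics/t3.png')
st=ctrl.read_state();print(st['t'],st['position'],st['ee_rot'],st['wrist_force'])
p=st['position']
P=[[p[0],p[1],z] for z in (p[2]-50,p[2]+40)]+[[545,139.5,174],[545,139.5,68]]
print(proj(s,P),proj(t,P))
a=cv2.imread('pics/s3.png');b=cv2.imread('pics/t3.png')
cv2.imwrite('pics/m3.png',np.hstack([cv2.resize(i[v-50:v+50,u-33:u+33],(396,600),interpolation=0) for i,u,v in((a,367,195),(b,240,235))]))
```

```text
6.45 [544.53272143 139.06201116 245.29836414] [ 3.14159003e+00 -8.49814422e-06  3.76758028e-01] [ 0.09321436  0.09349524 -0.84721817]
[[367.70205012 198.59446279]
 [370.17013467 174.63351886]
 [367.3967097  203.92644315]
 [364.82756316 228.74089301]] [[238.61647196 237.84045185]
 [230.861      234.51534803]
 [240.03455998 238.31927147]
 [247.15220214 241.38384138]]
```

View pics/m3.png

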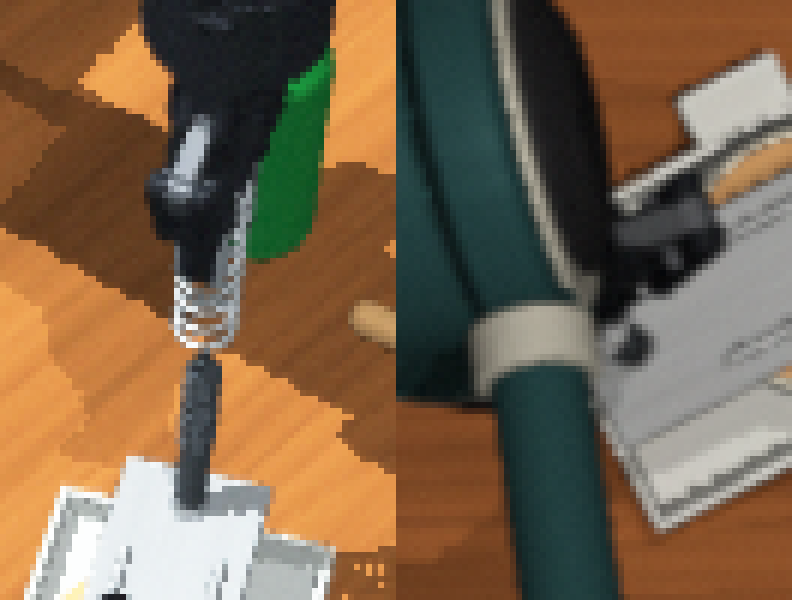

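Scene: spring bottom ring centre at about (368.3,198.8) and rod tip at (368.2,204.8), so they line up sideways within about 1 mm. I'm lowering over the taper and watching the force.

>>> carry_out([
  [0,0,4,0,0,0],
  [0,0,8,0,0,0],
  [0,0,12,0,0,0],
  [0,0,16,0,0,0],
  [0,0,20,0,0,0],
  [0,0,23,0,0,0],
  [0,0,25,0,0,0],
  [0,0,27,0,0,0],
  [0,0,27,0,0,0],
  [0,0,27,0,0,0],
])

```text
t: 7.45
position: [544.6, 139.1, 218.4]
ee_rot: [3.142, -0.0, 0.377]
wrist_force: [-0.2, 0.5, -0.1]
finger_gap: 0.322
finger_force: 39.5
```

Run:
```python
from h import *
s=cam('scene','pics/s4.png')
st=ctrl.read_state();print(st['t'],st['position'],st['ee_rot'],st['wrist_force'],st['torque'],st['finger_gap'])
p=st['position']
print(proj(s,[[p[0],p[1],p[2]-50]]))
a=cv2.imread('pics/s4.png')
cv2.imwrite('pics/m4.png',cv2.resize(a[175:235,327:407],(800,600),interpolation=0))
```

```text
7.5 [544.64065445 139.14556025 218.47409942] [ 3.14156708e+00 -3.36136985e-04  3.76792050e-01] [ 0.5912701   0.12111943 -0.39470881] [ 0.05635218 -0.04371311 -0.05828223] 0.32397395914544275
[[367.06429529 205.29273132]]
```

View pics/m4.png

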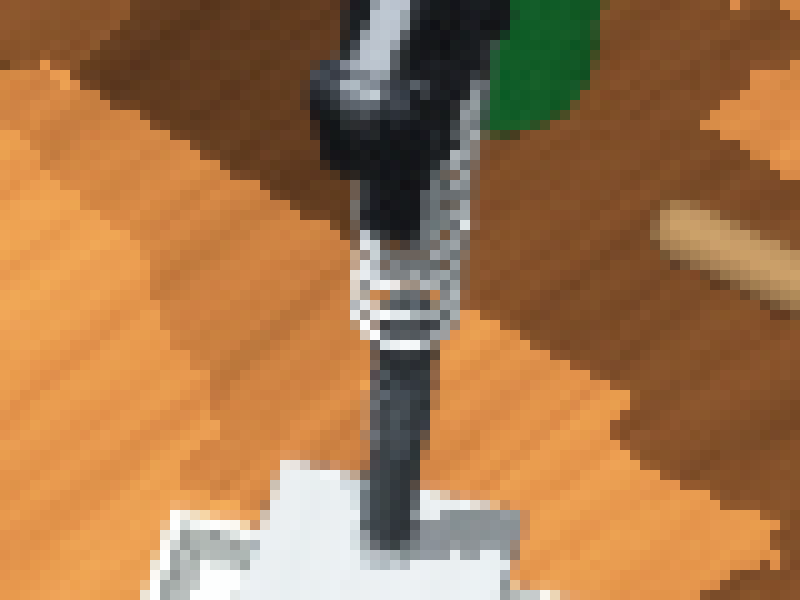

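The rod tip shows inside the lower coils at about (405,290) in the crop, centred, and there's no force. I'm continuing down.

>>> carry_out([
  [0,0,1,0,0,0],
  [0,0,3,0,0,0],
  [0,0,5,0,0,0],
  [0,0,7,0,0,0],
  [0,0,9,0,0,0],
  [0,0,10,0,0,0],
  [0,0,11,0,0,0],
  [0,0,12,0,0,0],
  [0,0,12,0,0,0],
  [0,0,12,0,0,0],
])

```text
t: 8.5
position: [544.5, 139.1, 206.3]
ee_rot: [3.142, -0.0, 0.377]
wrist_force: [0.1, -0.5, 0.1]
finger_gap: 0.319
finger_force: 39.5
```

```bash
cat > st.py <<'E'
from h import *
np.set_printoptions(precision=3,suppress=True)
st=ctrl.read_state();y=st['ee_rot'][2];f=st['wrist_force']
print(st['t'],st['position'],st['ee_rot'],'F',f,'tool xy F',f[0]*np.cos(y)+f[1]*np.sin(y),f[0]*np.sin(y)-f[1]*np.cos(y),'M',st['torque'],st['finger_gap'])
E
python3 st.py
```

```text
8.5 [544.53  139.111 206.291] [ 3.142 -0.     0.377] F [ 0.124 -0.483  0.125] tool xy F -0.06217280647889471 0.49445546091287673 M [-0.011 -0.003 -0.028] 0.3194749834703519
```

>>> carry_out([
  [0,0,2,0,0,0],
  [0,0,4,0,0,0],
  [0,0,6,0,0,0],
  [0,0,8,0,0,0],
  [0,0,10,0,0,0],
  [0,0,12,0,0,0],
  [0,0,14,0,0,0],
  [0,0,16,0,0,0],
  [0,0,16,0,0,0],
  [0,0,16,0,0,0],
])

```text
t: 9.5
position: [544.5, 139.1, 190.2]
ee_rot: [-3.142, 0.0, 0.377]
wrist_force: [0.9, -0.4, -0.3]
finger_gap: 0.327
finger_force: 39.5
```

```bash
python3 st.py
```

```text
9.5 [544.493 139.106 190.215] [-3.142  0.     0.377] F [ 0.943 -0.408 -0.293] tool xy F 0.7260958596307862 0.7266331997917241 M [-0.043 -0.029  0.012] 0.3272732120217119
```

>>> carry_out([
  [0,0,2,0,0,0],
  [0,0,4,0,0,0],
  [0,0,6,0,0,0],
  [0,0,8,0,0,0],
  [0,0,10,0,0,0],
  [0,0,12,0,0,0],
  [0,0,14,0,0,0],
  [0,0,16,0,0,0],
  [0,0,18,0,0,0],
  [0,0,18,0,0,0],
])

```text
t: 10.5
position: [544.3, 139.1, 171.9]
ee_rot: [-3.141, 0.001, 0.377]
wrist_force: [0.0, 0.5, -1.5]
finger_gap: 0.323
finger_force: 39.6
```

```bash
python3 st.py
```

```text
10.5 [544.284 139.061 171.859] [-3.141  0.001  0.377] F [ 0.031  0.538 -1.454] tool xy F 0.22662957550604196 -0.48876104465877485 M [ 0.024 -0.002  0.005] 0.32294515514846284
```

>>> carry_out([
  [0,0,2,0,0,0],
  [0,0,4,0,0,0],
  [0,0,6,0,0,0],
  [0,0,8,0,0,0],
  [0,0,10,0,0,0],
  [0,0,12,0,0,0],
  [0,0,14,0,0,0],
  [0,0,16,0,0,0],
  [0,0,18,0,0,0],
  [0,0,18,0,0,0],
])

```text
t: 11.5
position: [544.3, 139.1, 153.9]
ee_rot: [-3.141, 0.001, 0.377]
wrist_force: [-0.5, -0.4, -2.0]
finger_gap: 0.323
finger_force: 39.6
```

```bash
python3 st.py
```

```text
11.5 [544.279 139.079 153.863] [-3.141  0.001  0.377] F [-0.519 -0.366 -2.043] tool xy F -0.6175559643926906 0.14904530945072372 M [ 0.053  0.036 -0.025] 0.3226630701533295
```

>>> carry_out([
  [0,0,2,0,0,0],
  [0,0,4,0,0,0],
  [0,0,6,0,0,0],
  [0,0,8,0,0,0],
  [0,0,10,0,0,0],
  [0,0,12,0,0,0],
  [0,0,14,0,0,0],
  [0,0,16,0,0,0],
  [0,0,18,0,0,0],
  [0,0,18,0,0,0],
])

```text
t: 12.5
position: [544.3, 139.1, 135.9]
ee_rot: [-3.141, 0.001, 0.377]
wrist_force: [0.6, 0.4, -0.9]
finger_gap: 0.321
finger_force: 39.6
```

```bash
python3 st.py
```

```text
12.5 [544.291 139.075 135.874] [-3.141  0.001  0.377] F [ 0.628  0.371 -0.892] tool xy F 0.7209432689746946 -0.1139758820950407 M [0.081 0.009 0.081] 0.3205941748162859
```

>>> carry_out([
  [0,0,2,0,0,0],
  [0,0,4,0,0,0],
  [0,0,6,0,0,0],
  [0,0,8,0,0,0],
  [0,0,10,0,0,0],
  [0,0,11,0,0,0],
  [0,0,12,0,0,0],
  [0,0,13,0,0,0],
  [0,0,14,0,0,0],
  [0,0,14,0,0,0],
])

```text
t: 13.5
position: [544.5, 139.1, 122.1]
ee_rot: [-3.142, 0.0, 0.377]
wrist_force: [-0.5, 0.9, -1.0]
finger_gap: 0.324
finger_force: 39.6
```

```bash
python3 st.py
```

```text
13.5 [544.456 139.137 122.15 ] [-3.142  0.     0.377] F [-0.513  0.885 -0.959] tool xy F -0.1511526980617322 -1.0116882467151282 M [ 0.073 -0.027 -0.006] 0.3242259511927865
```

>>> carry_out([
  [0,0,0.5,0,0,0],
  [0,0,1,0,0,0],
  [0,0,1.5,0,0,0],
  [0,0,2,0,0,0],
  [0,0,2.5,0,0,0],
  [0,0,3,0,0,0],
  [0,0,3.5,0,0,0],
  [0,0,4,0,0,0],
  [0,0,4,0,0,0],
  [0,0,4,0,0,0],
])

```text
t: 14.5
position: [544.6, 139.1, 118.5]
ee_rot: [-3.142, -0.0, 0.377]
wrist_force: [0.4, -0.0, 1.6]
finger_gap: 0.324
finger_force: 39.6
```

```bash
python3 st.py
```

```text
14.5 [544.584 139.135 118.461] [-3.142 -0.     0.377] F [ 0.391 -0.04   1.588] tool xy F 0.3485652800580655 0.18071938976182816 M [ 0.03   0.04  -0.028] 0.32425778373980113
```

>>> carry_out([
  [0,0,0.4,0,0,0.03],
  [0,0,0.8,0,0,0.06],
  [0,0,1.2,0,0,0.09],
  [0,0,1.5,0,0,0.12],
  [0,0,1.5,0,0,0.12],
  [0,0,1.5,0,0,0.12],
  [0,0,1.5,0,0,0.12],
  [0,0,1.5,0,0,0.12],
  [0,0,1.5,0,0,0.12],
  [0,0,1.5,0,0,0.12],
])

```text
t: 15.5
position: [545.8, 139.4, 118.4]
ee_rot: [3.141, -0.003, 0.255]
wrist_force: [-0.6, 0.2, 6.5]
finger_gap: 0.322
finger_force: 39.9
```

```bash
python3 st.py
```

```text
15.5 [545.755 139.358 118.358] [ 3.141 -0.003  0.255] F [-0.569  0.164  6.547] tool xy F -0.5090017346123962 -0.30204431872476134 M [-0.027  0.156 -0.018] 0.3215313309565231
```

Contact came at TCP z 118.4, which matches the seat height, with 6.5 N. I'm releasing now.

>>> carry_out([
  [0,0,-1,0,0,0],
  [0,0,-1,0,0,0],
  [0,0,-1,0,0,0],
  [0,0,-1,0,0,0],
  [0,0,-1,0,0,0],
  [0,0,-1,0,0,0],
  [0,0,-1,0,0,0],
  [0,0,-1,0,0,0],
  [0,0,-1,0,0,0],
  [0,0,-1,0,0,0],
], claw=0.9)

```text
t: 16.5
position: [544.5, 139.1, 117.8]
ee_rot: [3.142, -0.0, 0.257]
wrist_force: [0.4, -0.5, -0.4]
finger_gap: 0.953
finger_force: 0.0
```

>>> carry_out([
  [0,0,-4,0,0,0],
  [0,0,-14,0,0,0],
  [0,0,-30,0,0,0],
  [0,0,-50,0,0,0],
  [0,0,-70,0,0,0],
  [0,0,-90,0,0,0],
  [0,0,-110,0,0,0],
  [0,0,-130,0,0,0],
  [0,0,-145,0,0,0],
  [0,0,-150,0,0,0],
])

```text
t: 17.5
position: [545.7, 139.4, 270.8]
ee_rot: [3.141, -0.004, 0.257]
wrist_force: [0.1, 0.8, -1.3]
finger_gap: 0.949
finger_force: 0.0
```

>>> carry_out([
  [-5,0,0,0,0,0],
  [-20,3,0,0,0,0],
  [-40,6,0,0,0,0],
  [-60,10,0,0,0,0],
  [-80,15,0,0,0,0],
  [-95,18,0,0,0,0],
  [-105,20,0,0,0,0],
  [-110,20,0,0,0,0],
  [-110,20,0,0,0,0],
  [-110,20,0,0,0,0],
])

```text
t: 18.5
position: [443.4, 91.9, 267.7]
ee_rot: [-3.142, -0.0, 0.257]
wrist_force: [0.5, 0.5, 0.6]
finger_gap: 0.949
finger_force: 0.0
```

```bash
python3 st.py
python3 - <<'E'
from h import *
s=cam('scene','pics/s5.png');cam('top','pics/t5.png')
print(proj(s,[[545,139.5,z] for z in (68,158,174)]))
a=cv2.imread('pics/s5.png');b=cv2.imread('pics/t5.png')
cv2.imwrite('pics/m5.png',np.hstack([cv2.resize(i[v-50:v+50,u-33:u+33],(396,600),interpolation=0) for i,u,v in((a,362,220),(b,240,235))]))
E
```

```text
18.5 [443.396  91.928 267.713] [-3.142 -0.     0.257] F [0.471 0.54  0.598] tool xy F 0.5931719532977262 -0.40270084109601983 M [ 0.011  0.019 -0.009] 0.9491172299431705
[[364.82756316 228.74089301]
 [366.99031265 207.85168406]
 [367.3967097  203.92644315]]
```

View pics/m5.png

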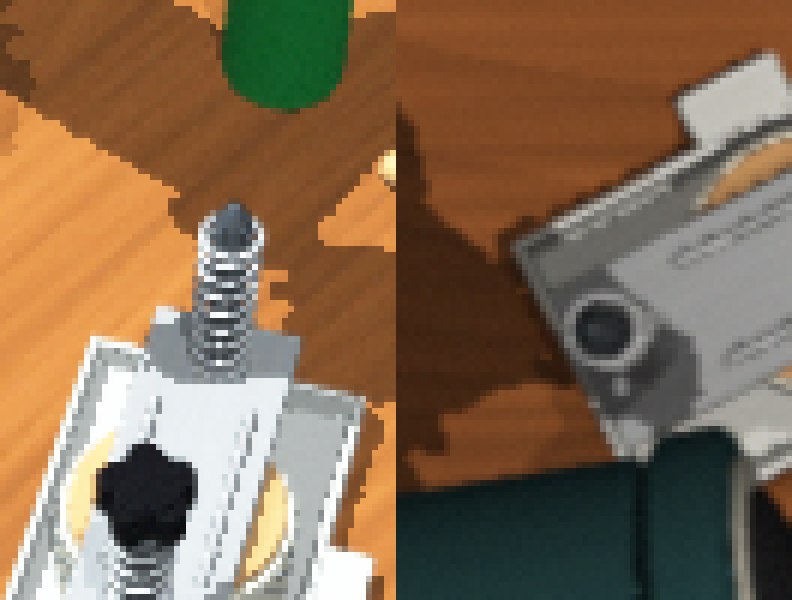

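The spring stands on the rod: its top ring is near (231,232) in the crop, its lower end is on the plate near (220,378), and the tip protrudes. It is seated, so I'm handing in.

```bash
python3 -c "from cell import ctrl; print(ctrl.job_done())"
```

```text
the job is handed in; nothing more can be done
None
```

The spring is threaded down the bare rod, seated on the pressure plate and released; nothing else was moved, and I handed the job in at about 18.6 s.

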